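# Clear the drift pin, ready the sanding stick

## Robot

A 7-joint arm with a two-finger parallel gripper is mounted at the origin on the work surface. World frame = base frame: x ahead of the robot, y to its left, z up, the work surface at z = 0. Lengths are in m, angles in degrees, forces in N, time in s.
With the tool pointing down it reaches from about 0.425 to 0.925 m from the base axis. Payload 6.8 kg.
Tool frame: the origin (TCP) lies at the very end of the fingers, on their centre line; the grasp point (between the pads) lies 19 mm behind it; z points along the fingers, y is the line along which they close (so a half turn about z gives the same grasp; the last joint's range is limited). The gripper opens to 85 mm and grips with 20 to 120 N. Pads are 22 mm wide; open, the fingers measure 114 mm over their backs; the gripper's body (76 mm by 85 mm) begins 54 mm behind the grasp point. The pads swing forward as they close: fully open they stand 13 mm farther back than shut.
Start: joints at [63.421, 27.33, 1.283, 89.118, -0.659, 63.558, -4.761], TCP at [0.235, -0.633, 0.231] pointing down, gripper open.
Joint ranges: [-169.35, 169.35], [-19.33, 120.38], [-80.79, 83.38], [13.8, 139.57], [-78.32, 258.32], [9.67, 109.79], [-169.56, 169.56]. Speed limits (degrees/s): [136.94, 136.94, 180, 180, 180, 180, 180].

## Interface

Orientations are given as a 3x3 rotation matrix whose columns are the frame's x, y, z axes.
In Python, from bench import manip gives the robot as it stands.
- The arm moves only by the tool carry_out, never from a script. Its argument "rows" is a list of rows, each a list of 7 numbers: the shift along the tool's x, y, z in cm, then the turn, a rotation vector about the tool's x, y, z in units of 6 degrees (1.0 is 6 degrees), then the opening, from -1 (shut) to 1 (fully open). In form: [[tx, ty, tz, ax, ay, az, jaw], ...]. A call has exactly 10 rows; each row is the pose to reach, as a shift and turn from the pose commanded when the call began, along the tool's axes at that moment; what a row does not reach only later rows make up. A row lasts 1/10 s, in which the tool goes at most 50 mm and 8.59 degrees, less where a joint would pass 70% of its speed; a pose out of reach is approached as far as the arm can. A call with a gripper value outside its range is refused whole. The fingers move at their own pace and stop on an object; "newtons" is the grip in N (left out, the last holds). Time passes only in rows, so rows that repeat a pose let the fingers close, or fill a call up. It gives the time, the measured TCP pose, the force, the opening and the grip force at its end, in the units of the state.
- manip.sense(): the state, without advancing time (a new reading comes with each control period).
- manip.grab_frame(name): name is "side" or "top"; returns the picture (480x640x3 uint8, red, green, blue); there is no depth.
- manip.camera_info(name): a dict with "intrinsics" (3x3 intrinsics, pixels), "eye" and "attitude" of the camera in the world. Camera axes: x right, y down, z forward; pixel columns grow to the right and rows downward; lengths in m; the calibration is good to about 2 mm. A picture is of the moment at which its call begins. camera_info takes no time and is no camera call.
- manip.job_done(): hands the job in; it is judged then, once.
Trained networks look in the newest picture that a camera, given by its name, has taken for a name from the list of things; names that differ only in an ending like _2 or _b are one class to them, and where a whole thing is asked for, a point or a joint stands for the part that bears it (a point fixed in the world has none). Each returns a list of dicts, best first, with "confidence" (0 to 1); they miss things now and then, are a little off and sometimes report something else, mostly with a low value. They report only what shows in the picture. A call takes as long as a camera call.
- manip.search_frame(camera, name): "at" ([x, y, z] in m, in the coordinates of the camera as it stood for that picture, good to about 4 mm: the middle of the surface that is visible of it).
- manip.trace(camera, name): "region" (480x640 bool, what is visible of it).
The state is a dict: "time_s": time; "qpos": joint angles; "qd": joint speeds; "tau": joint torques, N m; "tool_pos": TCP position; "eef_rot": TCP orientation; "ft_force": force on the tool from outside, world axes, zero at the start; "wrist_torque": the same for the moment, N m; "opening": finger opening in m; "gripper_force": force on a finger pad.
Only numpy, scipy, OpenCV 4.12 (cv2) and the standard library are available. Lean on these libraries where they do the work, as an engineer would, in place of code of your own. Each camera call takes 0.05 s, during which the arm holds its last target. There are 200 camera calls.

## Task

Clear the handle blank for sanding: take the brass pin out of its hole and drop it end-down into the empty tube of the pin stand. Then draw the sanding stick out of its leaning holder, tip it level and hold its middle over the middle of the blank, about a hand's breadth above it. Finish still holding it there, and leave everything else on the bench where it is.

Things in the scene. Friction and masses are not known exactly. Their poses are not given: they have to be found in the camera images.
- pin_center (a point): brass round pin, 12 mm diameter, 130 mm long, both ends alike, standing upright 35 mm deep in the hole of the blank (so 95 mm of it shows); this point is its centre, half-way up; its z axis runs along the pin
- work_top (a point): handle blank: dark wood block fixed to the bench, 50 mm (its x) by 130 mm (its y) and 50 mm tall, with low metal clamping bars 16 mm high and 90 mm long across its two ends; this point is the middle of its top face, 50 mm above the bench, at the mouth of the 14 mm pin hole
- empty_mouth (a point): the empty tube of the pin stand: three fixed upright grey square tubes in a row along this frame's y, 55 mm apart; any of them may be the empty one. Each is 28 mm outside, 20 mm inside, 80 mm tall on a 10 mm board; this point is the centre of the empty tube's mouth, 90 mm above the bench, its inner floor 76 mm lower; z up
- tube_c: the same empty tube; origin under its centre, 10 mm above the bench
- pin: the same brass pin; origin at its lower end
- stick_center (a point): sanding stick, straight, 195 mm long, 90 g: dark flat blade at the lower end (8 mm thick along its x, 24 mm wide along its y, 105 mm long), then an orange handle (22 mm thick along x, 26 mm wide along y, 90 mm long) up to the top. This point is half-way along; its z axis runs along the stick from blade to handle. It balances 7 mm from here, towards the blade
- stick: the same stick; origin at the blade's end, same axes. It begins leaning 30 degrees from upright, handle away from the robot (towards the holder's +x), the blade loosely 95 mm deep in the sleeve, 10 mm of blade and the whole handle showing
- holder: leaning holder fixed to the bench: wooden foot 110 x 80 x 12 mm (from 40 mm behind to 70 mm ahead of the origin along x) with a blue rectangular sleeve, 21 x 38 mm outside, that leans 30 degrees from upright towards the holder's +x (which points roughly away from the robot); origin on the bench surface below the sleeve's lower end
- slot_mouth (a point): centre of the sleeve's open upper end, 119 mm above the bench; same axes as the holder. The stick is drawn out along its own length, up and towards +x, by 95 mm
- work: the same handle blank; origin under its centre, on the bench
- red_pin_center (a point): a bystander: red pin of the same size as the brass one, standing in one of the tubes; its centre, half-way up
- black_pin_center (a point): a bystander: black pin of the same size, standing in another of the tubes; its centre, half-way up
- hammer: a bystander: small hammer with yellow handle lying on the far part of the bench, 260 mm long; origin under its middle
- glue: a bystander: white glue bottle, 52 mm wide, 130 mm tall, standing on the bench; origin under it
- jar: a bystander: amber jar, 64 mm wide, 75 mm tall; origin under it
- mug: a bystander: white mug, 80 mm wide, 90 mm tall; origin under it
- abrasive: a bystander: cork sanding block 70 x 100 x 25 mm; origin under it
- offcut: a bystander: pale wood offcut 60 x 120 x 28 mm; origin under it

How it is judged (in metres and radians):
On the way, in this order (a step that is already met when the one before it is completed fails the run):
1. the brass pin stands on the floor of the empty tube, let go (horizontal distance between pin_center and empty_mouth below 0.01 m and height (world z) of pin_center below 0.092 m and angle between pin_center's own z axis and vertical below 0.2 rad and contact force between the fingers and pin below 0.2 N), for 0.2 s.
2. then the stick is out of its holder, carried by the fingers (contact force between the fingers and stick above 1 N and contact force between stick and holder below 0.2 N and contact force between stick and work below 0.2 N and contact force between stick and tube_c below 0.2 N and distance between stick_center and slot_mouth above 0.08 m), for 0.2 s.
At the end, for the whole second after the job is handed in: The brass pin stands fully down in the once empty tube, let go; the fingers hold the stick still, within 15 degrees of level, its centre within 60 mm horizontally of the blank's centre and 110 to 260 mm above the bench, touching neither holder, blank nor tube (all of step 1 and contact force between the fingers and stick above 1 N and contact force between stick and holder below 0.2 N and contact force between stick and work below 0.2 N and contact force between stick and tube_c below 0.2 N and angle between stick_center's own z axis and vertical between 1.31 and 1.832 rad and horizontal distance between stick_center and work_top below 0.06 m and height (world z) of stick_center between 0.11 and 0.26 m and linear speed of stick below 0.05 m/s); the arm keeps its last pose, push and grip.
It fails at once if a bystander is shifted by more than 30 mm (distance of any of red_pin_center, black_pin_center, hammer, glue, jar, mug, abrasive, offcut from where it was at the start of the episode above 0.03 m).
It also fails if it takes over 64 s, if anything falls off the work surface, if the arm or the gripper's body presses on something with over 40 N, if the wrist force passes 120 N, or if a joint passes its speed limit or range.

## Working session

There is one attempt and no reset: what is moved stays moved. The work goes in short steps, Python scripts to look and compute and a tool call to move; the robot and the scene stay as the last step left them, time stands still between calls to the robot, and variables do not carry over. Pictures are saved under pics/ and viewed, at most 12 in all, crops included, and the job is handed in when it is done.

Besides the shell and the picture viewer there is one more tool, called as name(argument=value, ...), one argument or row to a line, values as JSON. carry_out: Moves the arm, as the interface text tells. Its arguments: {"type":"object","properties":{"rows":{"type":"array"},"newtons":{"type":"number"}},"required":["rows"]}

```bash
mkdir -p pics; python3 - <<'E'
from bench import manip
import cv2,numpy as np
np.set_printoptions(precision=4,suppress=True)
for c in("side","top"):
    im=manip.grab_frame(c); cv2.imwrite(f"pics/{c}0.png",im[:,:,::-1])
    i=manip.camera_info(c); print(c,i)
    R=np.array(i["attitude"]);e=np.array(i["eye"])
    for n in["pin_center","work","empty_mouth","tube_c","stick_center","holder","red_pin_center","black_pin_center","hammer","glue","jar","mug","abrasive","offcut"]:
        try:
            r=manip.search_frame(c,n)
            print(n,[(round(d["confidence"],2),R@np.array(d["at"])+e) for d in r[:3]])
        except Exception as x: print(n,x)
s=manip.sense();print(s["time_s"],s["tool_pos"],s["eef_rot"],s["opening"])
E
```

```text
side {'intrinsics': array([[566.5391,   0.    , 304.7724],
       [  0.    , 566.5391, 239.576 ],
       [  0.    ,   0.    ,   1.    ]]), 'eye': array([ 0.4718, -0.8635,  1.1589]), 'attitude': array([[ 0.9946, -0.0778,  0.0694],
       [-0.1041, -0.7727,  0.6262],
       [ 0.0049, -0.63  , -0.7766]])}
pin_center [(0.74, array([ 0.4813, -0.2782,  0.1037])), (0.16, array([0.5374, 0.2909, 0.1695]))]
work [(0.9, array([ 0.4853, -0.2997,  0.0493])), (0.71, array([ 0.4848, -0.2789,  0.1031])), (0.18, array([ 0.409 , -0.4576,  0.0375]))]
empty_mouth [(0.79, array([ 0.5007, -0.0968,  0.0666]))]
tube_c [(0.69, array([ 0.5003, -0.0939,  0.0641])), (0.25, array([0.5198, 0.0228, 0.118 ]))]
stick_center [(0.64, array([0.5409, 0.2933, 0.1698]))]
holder [(0.93, array([0.4888, 0.272 , 0.0246])), (0.74, array([ 0.5007, -0.0957,  0.0707]))]
red_pin_center [(0.44, array([0.5195, 0.0191, 0.1183]))]
black_pin_center [(0.49, array([ 0.5076, -0.0331,  0.1196]))]
hammer [(0.63, array([0.758 , 0.0131, 0.0235])), (0.62, array([0.4883, 0.2721, 0.023 ]))]
glue [(0.93, array([ 0.6948, -0.2804,  0.0785])), (0.62
[... 1035 characters left out ...]
93, 0.3803, 0.0707])), (0.59, array([0.4738, 0.2739, 0.0061])), (0.33, array([ 0.4876, -0.2724,  0.1156]))]
red_pin_center [(0.42, array([ 0.4985, -0.0844,  0.0714]))]
black_pin_center []
hammer [(0.89, array([0.7603, 0.0252, 0.026 ]))]
glue [(0.65, array([ 0.6885, -0.2678,  0.0888])), (0.44, array([ 0.4139, -0.4824,  0.0346]))]
jar [(0.77, array([0.643 , 0.3819, 0.0726]))]
mug [(0.84, array([ 0.4117, -0.4788,  0.0352])), (0.7, array([0.5372, 0.2993, 0.1759]))]
abrasive [(0.93, array([0.4666, 0.4846, 0.0214]))]
offcut [(0.61, array([ 0.5505, -0.4943,  0.0251]))]
1.5 [ 0.2351 -0.6327  0.2313] [[ 0.9374  0.3483  0.    ]
 [ 0.3483 -0.9374 -0.    ]
 [ 0.      0.     -1.    ]] 0.08528886747815254
```

View pics/side0.png

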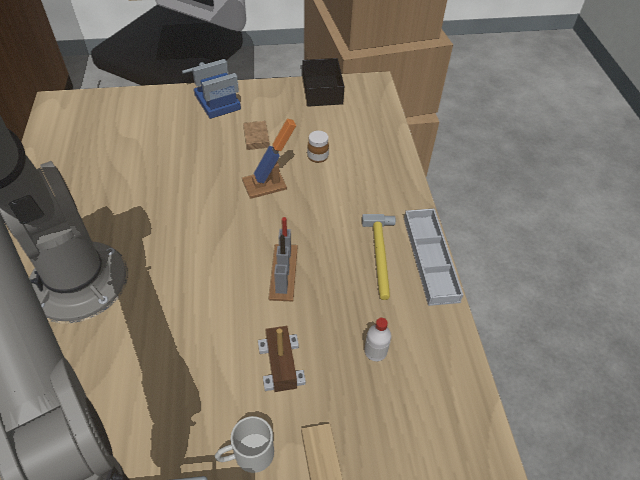

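View pics/top0.png

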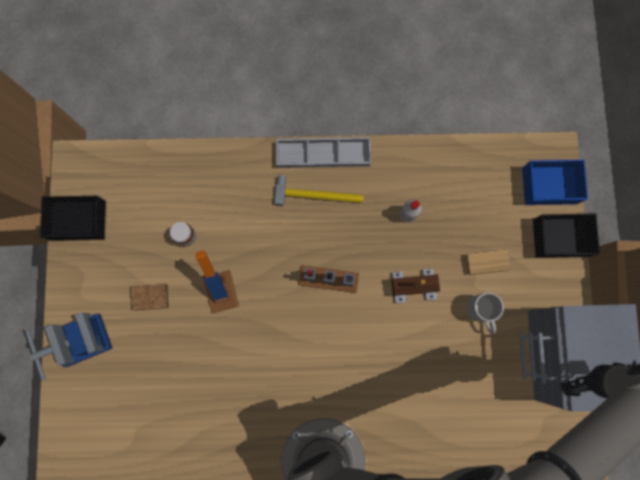

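The side view shows the pin at about (280,342), the empty tube nearest the camera at (281,283), and the stick at (285,135). In the top view the red, black and empty tubes are at (310,273), (329,277) and (349,280), and the stick at (207,268). I'll take enlarged crops for exact pixels.

```bash
cat > h.py <<'E'
import numpy as np,cv2
from bench import manip
np.set_printoptions(precision=4,suppress=True)
C={c:manip.camera_info(c) for c in("side","top")}
def tri(ps,pt):
    P=[]
    for c in("side","top"):
        i=C[c];R=np.array(i["attitude"]).T;P.append(np.array(i["intrinsics"])@np.c_[R,-R@np.array(i["eye"])])
    X=cv2.triangulatePoints(P[0],P[1],np.array(ps,float).reshape(2,1),np.array(pt,float).reshape(2,1)).ravel();return X[:3]/X[3]
def ray(c,p,z):
    i=C[c];d=np.array(i["attitude"])@np.linalg.inv(i["intrinsics"])@np.array([p[0],p[1],1.]);e=np.array(i["eye"]);return e+d*(z-e[2])/d[2]
def proj(c,X):
    i=C[c];x=np.array(i["intrinsics"])@np.array(i["attitude"]).T@(np.array(X)-np.array(i["eye"]));return x[:2]/x[2]
def crop(im,u,v,w,h,k):
    a=cv2.resize(im[v:v+h,u:u+w],None,fx=k,fy=k,interpolation=cv2.INTER_CUBIC)
    for x in range(-(-u//10)*10,u+w,10): cv2.line(a,((x-u)*k,0),((x-u)*k,6),(255,255,255),1);cv2.putText(a,str(x),((x-u)*k,16),0,.3,(255,255,255))
    for y in range(-(-v//10)*10,v+h,10): cv2.line(a,(0,(y-v)*k),(6,(y-v)*k),(255,255,255),1);cv2.putText(a,str(y),(8,(y-v)*k+4),0,.3,(255,255,255))
    return a
E
python3 - <<'E'
from h import *
s=cv2.imread("pics/side0.png");t=cv2.imread("pics/top0.png")
A=np.vstack([np.hstack([crop(s,245,320,66,75,6)[:300,:400] if 0 else crop(s,250,315,66,50,6),crop(t,385,262,66,50,6)]),np.hstack([crop(s,255,225,66,50,6),crop(t,296,255,66,50,6)])])
cv2.imwrite("pics/c1.png",A)
B=np.hstack([crop(s,240,115,66,83,6),crop(t,185,245,66,83,6)]);cv2.imwrite("pics/c2.png",B)
for n in("stick","pin","holder","tube_c","empty_mouth"):
  for c in("side","top"):
    r=manip.trace(c,n)
    for d in r[:2]:
        m=d["region"].astype(np.uint8)
        if m.sum()>0: print(n,c,round(d["confidence"],2),m.sum(),cv2.minAreaRect(np.argwhere(m)[:,::-1].astype(np.float32)))
E
```

```text
stick side 0.77 382 ((282.9669494628906, 135.75942993164062), (11.752558708190918, 37.103118896484375), 29.05460548400879)
stick top 0.84 314 ((205.60003662109375, 263.70001220703125), (28.621667861938477, 12.074766159057617), 63.43495178222656)
pin side 0.54 160 ((279.5, 342.0), (26.0, 7.0), 90.0)
pin side 0.47 1062 ((378.0, 256.5), (85.0, 32.0), 90.0)
pin top 0.37 47 ((419.800048828125, 282.1000061035156), (4.472135543823242, 10.28591251373291), 63.43495178222656)
holder side 0.69 1251 ((260.91180419921875, 171.64706420898438), (46.32430648803711, 41.231056213378906), 75.96376037597656)
holder top 0.63 1014 ((220.76470947265625, 290.558837890625), (38.32062530517578, 27.8915958404541), 75.96376037597656)
tube_c side 0.56 309 ((280.5, 278.0), (28.0, 11.0), 90.0)
tube_c side 0.51 150 ((279.5276184082031, 342.5248718261719), (27.067798614501953, 6.0442657470703125), 86.98721313476562)
empty_mouth side 0.67 367 ((280.5, 278.5), (29.0, 13.0), 90.0)
```

View pics/c1.png

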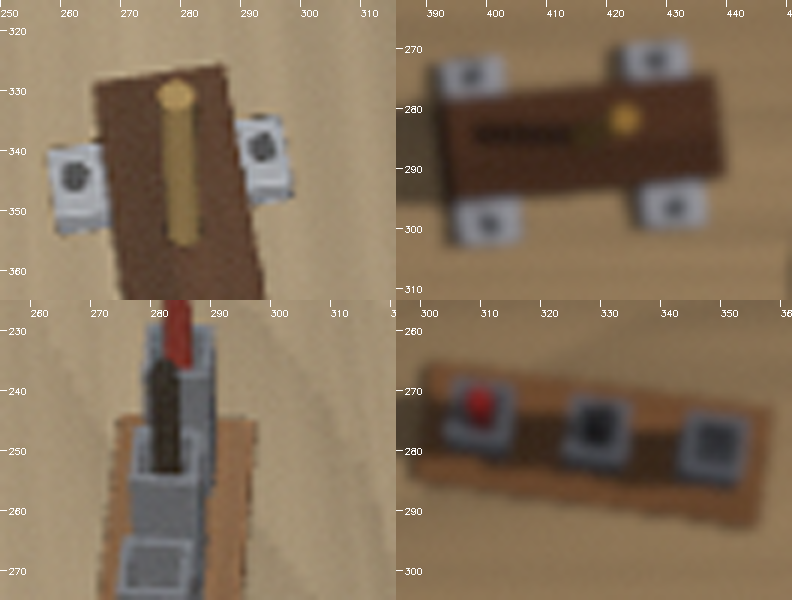

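View pics/c2.png

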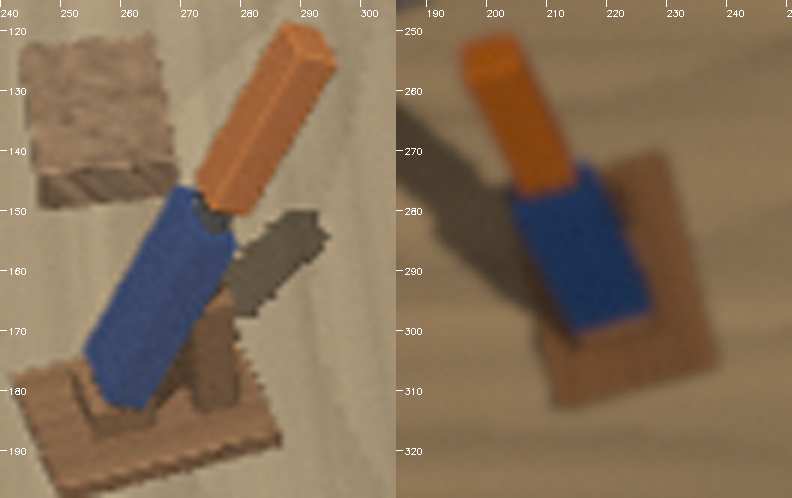

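The crops show the brass pin top at (279,330) in the side view and (422,282) in the top view. The empty mouth is at (280,269) and (349,278). The stick's end face is at about (291,123) and (200,255).

```bash
python3 - <<'E'
from h import *
o=np.array([.5,.5])
def both(n,ps,pt,z):
    ps=np.array(ps)-o;pt=np.array(pt)-o
    print(n,"tri",tri(ps,pt),"side",ray("side",ps,z),"top",ray("top",pt,z))
both("pintop",(279.2,330.6),(421.8,281.7),.145)
both("mouth",(280,268.7),(349.3,277.7),.09)
both("sticktop",(291.3,122.8),(200.2,254.8),.2056)
# foot corners z .012
F=[ray("side",np.array(p)-o,.012) for p in((242,377.5-200),(250.5,197),(287,187.5))]
print("foot side",F)
T=[ray("top",np.array(p)-o,.012) for p in((229.5,270),(238.8,306.5),(210.5,313.2))]
print("foot top",T)
print("handle foot top view",ray("top",np.array((209.8,276.5))-o,.135), "sleeve lower edge mid top view")
W=[ray("side",np.array(p)-o,.05) for p in((265.6,328.6),(286.7,325.8))];print("work far edge",W)
Bd=[ray("top",np.array(p)-o,.01) for p in((303,266),(358.5,273),(355,292.5))];print("board",Bd)
Bd=[ray("top",np.array(p)-o,.05) for p in((437,275),(440,291.5),(394,295.5))];print("work",Bd)
E
```

```text
pintop tri [ 0.4852 -0.2745  0.1409] side [ 0.4847 -0.277   0.145 ] top [ 0.4854 -0.2737  0.145 ]
mouth tri [ 0.5022 -0.0831  0.0933] side [ 0.4996 -0.0811  0.09  ] top [ 0.5051 -0.0831  0.09  ]
sticktop tri [0.5621 0.3084 0.1987] side [0.5617 0.3001 0.2056] top [0.5609 0.307  0.2056]
foot side [array([0.4181, 0.3089, 0.012 ]), array([0.4389, 0.2299, 0.012 ]), array([0.5428, 0.2564, 0.012 ])]
foot top [array([0.5419, 0.2604, 0.012 ]), array([0.4354, 0.2334, 0.012 ]), array([0.4179, 0.3147, 0.012 ])]
handle foot top view [0.5115 0.2949 0.135 ] sleeve lower edge mid top view
work far edge [array([ 0.456 , -0.2138,  0.05  ]), array([ 0.5036, -0.2115,  0.05  ])]
board [array([0.5497, 0.0463, 0.01  ]), array([ 0.526 , -0.1154,  0.01  ]), array([ 0.4693, -0.1035,  0.01  ])]
work [array([ 0.5118, -0.3363,  0.05  ]), array([ 0.4646, -0.3424,  0.05  ]), array([ 0.4558, -0.2111,  0.05  ])]
```

```bash
cat >> h.py <<'E'
from scipy.spatial.transform import Rotation as Ro
def att(az,tilt=0,hd=0):
    "tool y at azimuth az; z down, tipped outward along heading hd by tilt (deg)"
    y=np.array([np.cos(np.radians(az)),np.sin(np.radians(az)),0]);z=np.array([0,0,-1.]);R=np.c_[np.cross(y,z),y,z]
    h=np.radians(hd);return Ro.from_rotvec(-np.radians(tilt)*np.array([-np.sin(h),np.cos(h),0])).as_matrix()@R
def row(pos,R,P0=None,R0=None):
    s=manip.sense();P0=s["tool_pos"] if P0 is None else P0;R0=s["eef_rot"] if R0 is None else R0
    P0,R0=np.array(P0),np.array(R0)
    print(np.r_[R0.T@(np.array(pos)-P0)*100,np.degrees(Ro.from_matrix(R0.T@R).as_rotvec())/6].round(2))
def st():
    s=manip.sense();print(s["time_s"],np.array(s["tool_pos"]),"op",s["opening"],"gf",s["gripper_force"],"f",np.array(s["ft_force"]),"q",np.array(s["qpos"]));print(np.array(s["eef_rot"]))
E
python3 -c "
from h import *
row((.485,-.2755,.231),att(-8.3))"
```

```text
[ 35.86 -24.78   0.03   0.     0.   -10.22]
```

carry_out(
  rows=[
    [3.6,-2.5,0,0,0,-1.02,0.4],
    [7.2,-5,0,0,0,-2.04,0.4],
    [10.8,-7.4,0,0,0,-3.07,0.4],
    [14.4,-9.9,0,0,0,-4.09,0.4],
    [18,-12.4,0,0,0,-5.11,0.4],
    [21.6,-14.9,0,0,0,-6.13,0.4],
    [25.2,-17.3,0,0,0,-7.15,0.4],
    [28.8,-19.8,0,0,0,-8.18,0.4],
    [32.4,-22.3,0,0,0,-9.2,0.4],
    [35.86,-24.78,0,0,0,-10.22,0.4],
  ],
  newtons=40,
)

```text
time_s: 3.0
tool_pos: [0.4859, -0.274, 0.2317]
eef_rot: [[0.14, 0.99, 0.001], [0.99, -0.14, -0.0], [-0.0, 0.001, -1.0]]
ft_force: [-0.9, -1.0, -0.6]
opening: 0.0598
gripper_force: 0.0
```

```bash
python3 - <<'E'
from h import *
st();row((.485,-.2755,.103),att(-8.3))
s=manip.grab_frame("side");t=manip.grab_frame("top")
cv2.imwrite("pics/c3.png",np.hstack([crop(s,230,270,100,100,4),crop(t,370,230,100,100,4)])[:,:,::-1])
E
```

```text
3.0 [ 0.4859 -0.274   0.2317] op 0.05979319978016755 gf 0.0 f [-0.9189 -0.952  -0.5974] q [ 39.5998  17.6647 -20.2976 104.2753   7.0465  59.2399   8.5309]
[[ 0.1399  0.9902  0.0007]
 [ 0.9902 -0.1399 -0.0004]
 [-0.0003  0.0007 -1.    ]]
[-0.16 -0.08 12.87  0.01  0.    0.04]
```

View pics/c3.png

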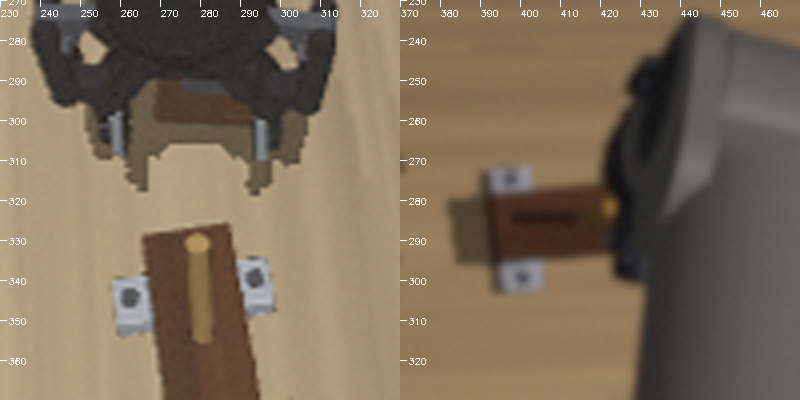

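The crop shows the open fingers straddling the pin, centred at about x=280 in the side view with the pin top at (279,330). I'll descend and close.

carry_out(
  rows=[
    [0,0,2.5,0,0,0,0.4],
    [0,0,5,0,0,0,0.4],
    [0,0,7.5,0,0,0,0.4],
    [0,0,10,0,0,0,0.4],
    [0,0,12,0,0,0,0.4],
    [0,0,12.8,0,0,0,0.4],
    [0,0,12.8,0,0,0,0.4],
    [0,0,12.8,0,0,0,-1],
    [0,0,12.8,0,0,0,-1],
    [0,0,12.8,0,0,0,-1],
  ],
  newtons=40,
)

```text
time_s: 4.1
tool_pos: [0.4856, -0.2759, 0.1044]
eef_rot: [[0.144, 0.99, 0.002], [0.99, -0.144, -0.001], [-0.001, 0.002, -1.0]]
ft_force: [0.0, 1.0, 0.7]
opening: 0.0164
gripper_force: 0.0
```

carry_out(
  rows=[
    [0,0,0,0,0,0,-1],
    [0,0,0,0,0,0,-1],
    [0,0,0,0,0,0,-1],
    [0,0,0,0,0,0,-1],
    [0,0,0,0,0,0,-1],
    [0,0,0,0,0,0,-1],
    [0,0,0,0,0,0,-1],
    [0,0,0,0,0,0,-1],
    [0,0,0,0,0,0,-1],
    [0,0,0,0,0,0,-1],
  ],
)

```text
time_s: 5.1
tool_pos: [0.4856, -0.2759, 0.1043]
eef_rot: [[0.144, 0.99, 0.001], [0.99, -0.144, -0.001], [-0.001, 0.002, -1.0]]
ft_force: [-0.7, -0.0, 6.6]
opening: 0.0108
gripper_force: 39.2
```

carry_out(
  rows=[
    [0,0,-0.5,0,0,0,-1],
    [0,0,-1.2,0,0,0,-1],
    [0,0,-2.2,0,0,0,-1],
    [0,0,-3.4,0,0,0,-1],
    [0,0,-5,0,0,0,-1],
    [0,0,-6.8,0,0,0,-1],
    [0,0,-8.6,0,0,0,-1],
    [0,0,-10,0,0,0,-1],
    [0,0,-11,0,0,0,-1],
    [0,0,-11,0,0,0,-1],
  ],
)

```text
time_s: 6.1
tool_pos: [0.4857, -0.2759, 0.2149]
eef_rot: [[0.144, 0.99, 0.002], [0.99, -0.144, -0.001], [-0.001, 0.002, -1.0]]
ft_force: [0.4, 0.6, -1.2]
opening: 0.0109
gripper_force: 39.0
```

```bash
python3 - <<'E'
from h import *
st();row((.5025,-.082,.214),att(-8.3))
E
```

```text
6.1 [ 0.4857 -0.2759  0.2149] op 0.010913899986708057 gf 39.041115045547485 f [ 0.4199  0.616  -1.2447] q [ 39.6105  18.6626 -20.1848 105.292    7.5749  57.1975   8.0016]
[[ 0.1444  0.9895  0.0023]
 [ 0.9895 -0.1444 -0.0013]
 [-0.0009  0.0025 -1.    ]]
[19.42 -1.14  0.07  0.02  0.01 -0.  ]
```

carry_out(
  rows=[
    [2,-0.1,0,0,0,0,-1],
    [4.5,-0.3,0,0,0,0,-1],
    [7,-0.4,0,0,0,0,-1],
    [10,-0.6,0,0,0,0,-1],
    [13,-0.8,0,0,0,0,-1],
    [16,-0.9,0,0,0,0,-1],
    [18,-1.0,0,0,0,0,-1],
    [19.4,-1.1,0,0,0,0,-1],
    [19.4,-1.1,0,0,0,0,-1],
    [19.4,-1.1,0,0,0,0,-1],
  ],
)

```text
time_s: 7.1
tool_pos: [0.5018, -0.0829, 0.2129]
eef_rot: [[0.145, 0.989, -0.001], [0.989, -0.145, -0.001], [-0.001, -0.001, -1.0]]
ft_force: [1.0, 0.2, -0.8]
opening: 0.011
gripper_force: 39.0
```

```bash
python3 - <<'E'
from h import *
st()
s=manip.grab_frame("side");t=manip.grab_frame("top")
cv2.imwrite("pics/c4.png",np.hstack([crop(s,250,205,66,90,6),crop(t,310,235,66,90,6)])[:,:,::-1])
print(proj("side",(.5025,-.082,.125)),proj("side",(.5025,-.082,.195)),proj("top",(.5025,-.082,.125)))
E
```

```text
7.1 [ 0.5018 -0.0829  0.2129] op 0.011008072724445372 gf 39.04099702835083 f [ 1.0215  0.1762 -0.8143] q [ 24.737   14.8693 -26.1298 111.2855   7.9077  55.6038 -13.4436]
[[ 0.1448  0.9895 -0.0007]
 [ 0.9895 -0.1448 -0.0005]
 [-0.0006 -0.0006 -1.    ]]
[280.3275 259.3676] [279.4121 240.0864] [349.1935 276.9408]
```

View pics/c4.png

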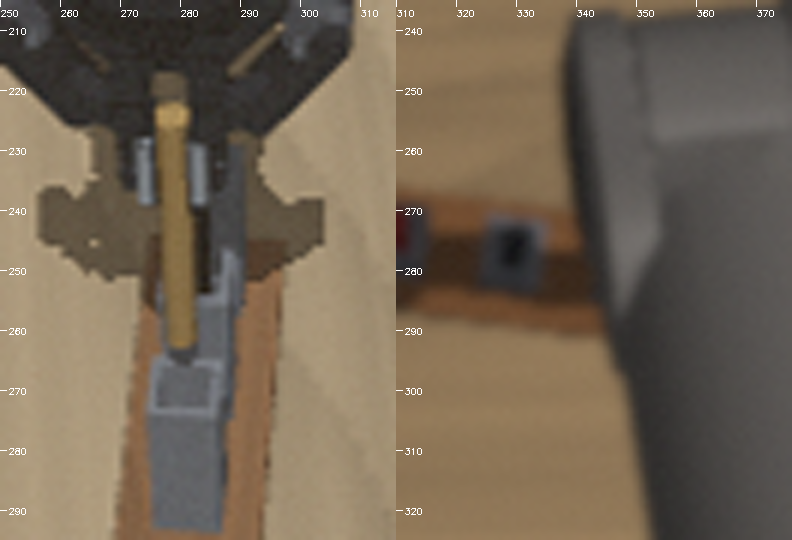

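```bash
python3 - <<'E'
from h import *
o=np.array([.5,.5])
p=ray("side",np.array((280.1,263.3))-o,.1237);print("pin",p+[0,.006,0])
q=[ray("side",np.array(a)-o,.09) for a in((275.6,265),(286.3,265),(285,273.6),(274.4,273.6))];print(np.array(q),np.mean(q,0))
p=ray("side",np.array((278.8,224.3))-o,.2537);print("pintop",p)
E
```

```text
pin [ 0.5001 -0.0846  0.1237]
[[ 0.4902 -0.0693  0.09  ]
 [ 0.5151 -0.0719  0.09  ]
 [ 0.5101 -0.0963  0.09  ]
 [ 0.4857 -0.0938  0.09  ]] [ 0.5003 -0.0828  0.09  ]
pintop [ 0.5017 -0.0854  0.2537]
```

carry_out(
  rows=[
    [0.15,0,0,0,0,0,-1],
    [0.15,0,1.5,0,0,0,-1],
    [0.15,0,2.5,0,0,0,-1],
    [0.15,0,3.5,0,0,0,-1],
    [0.15,0,4.5,0,0,0,-1],
    [0.15,0,5.5,0,0,0,-1],
    [0.15,0,6.5,0,0,0,-1],
    [0.15,0,7.5,0,0,0,-1],
    [0.15,0,8,0,0,0,-1],
    [0.15,0,8,0,0,0,-1],
  ],
)

```text
time_s: 8.2
tool_pos: [0.5018, -0.0804, 0.1324]
eef_rot: [[0.144, 0.99, -0.002], [0.99, -0.144, 0.0], [0.0, -0.002, -1.0]]
ft_force: [0.1, 0.4, -0.7]
opening: 0.0109
gripper_force: 39.1
```

```bash
python3 - <<'E'
from h import *
st()
s=manip.grab_frame("side")
cv2.imwrite("pics/c5.png",crop(s,250,205,66,90,6)[:,:,::-1])
E
```

```text
8.2 [ 0.5018 -0.0804  0.1324] op 0.010853453000750628 gf 39.0597528219223 f [ 0.1027  0.4384 -0.6996] q [ 22.7432  20.949  -24.8668 115.5944  12.0463  45.9761 -17.4003]
[[ 0.1442  0.9896 -0.0015]
 [ 0.9896 -0.1442  0.0003]
 [ 0.     -0.0015 -1.    ]]
```

View pics/c5.png

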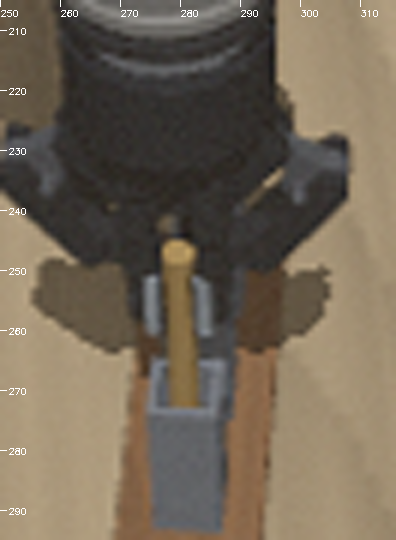

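The pin is in the tube: it enters the mouth at about (280,270), with no contact force. I'll lower it the rest of the way and release it.

carry_out(
  rows=[
    [0,0,0.7,0,0,0,-1],
    [0,0,1.4,0,0,0,-1],
    [0,0,2.0,0,0,0,-1],
    [0,0,2.4,0,0,0,-1],
    [0,0,2.6,0,0,0,-1],
    [0,0,2.6,0,0,0,-1],
    [0,0,2.6,0,0,0,-0.3],
    [0,0,2.6,0,0,0,-0.3],
    [0,0,2.6,0,0,0,-0.3],
    [0,0,2.6,0,0,0,-0.3],
  ],
)

```text
time_s: 9.25
tool_pos: [0.5024, -0.0805, 0.1075]
eef_rot: [[0.144, 0.99, 0.0], [0.99, -0.144, -0.0], [-0.0, 0.0, -1.0]]
ft_force: [0.4, -0.2, -0.7]
opening: 0.0298
gripper_force: 0.0
```

carry_out(
  rows=[
    [0,0,0,0,0,0,-0.3],
    [0,0,0,0,0,0,-0.3],
    [0,0,0,0,0,0,-0.3],
    [0,0,-1,0,0,0,-0.3],
    [0,0,-2.5,0,0,0,-0.3],
    [0,0,-4.5,0,0,0,-0.3],
    [0,0,-7,0,0,0,-0.3],
    [0,0,-10,0,0,0,-0.3],
    [0,0,-13,0,0,0,-0.3],
    [0,0,-16,0,0,0,-0.3],
  ],
)

```text
time_s: 10.25
tool_pos: [0.5021, -0.0803, 0.2693]
eef_rot: [[0.144, 0.99, 0.001], [0.99, -0.144, -0.0], [0.0, 0.001, -1.0]]
ft_force: [-0.0, 0.1, 0.3]
opening: 0.0297
gripper_force: 0.0
```

```bash
python3 - <<'E'
from h import *
st()
s=manip.grab_frame("side");t=manip.grab_frame("top")
cv2.imwrite("pics/c6.png",np.hstack([crop(s,250,205,66,90,6),crop(t,310,235,66,90,6)])[:,:,::-1])
hd=14.2;s_=np.array([.5*np.cos(np.radians(hd)),.5*np.sin(np.radians(hd)),.866])
g=np.array([.561,.3035,.2056])-.065*s_
for tilt in(30,):
    R=att(-75.8,tilt,hd);z=R[:,2];print(R)
    print("tcp grasp",g+.019*z,"pre",g+.019*z-.13*z)
    row(g+.019*z-.13*z+[0,0,.0],R)
E
```

```text
10.25 [ 0.5021 -0.0803  0.2693] op 0.02973656814048267 gf 0.0 f [-0.0459  0.0609  0.2927] q [ 25.5861  11.4114 -26.7966 107.5207   5.7807  62.353  -11.7183]
[[ 0.144   0.9896  0.0006]
 [ 0.9896 -0.144  -0.    ]
 [ 0.0001  0.0006 -1.    ]]
[[ 0.8396  0.2453  0.4847]
 [ 0.2124 -0.9694  0.1227]
 [ 0.5     0.     -0.866 ]]
tcp grasp [0.5387 0.2979 0.1329] pre [0.4757 0.2819 0.2454]
[35.43 -8.12  2.62 -2.87  4.36 11.  ]
```

View pics/c6.png

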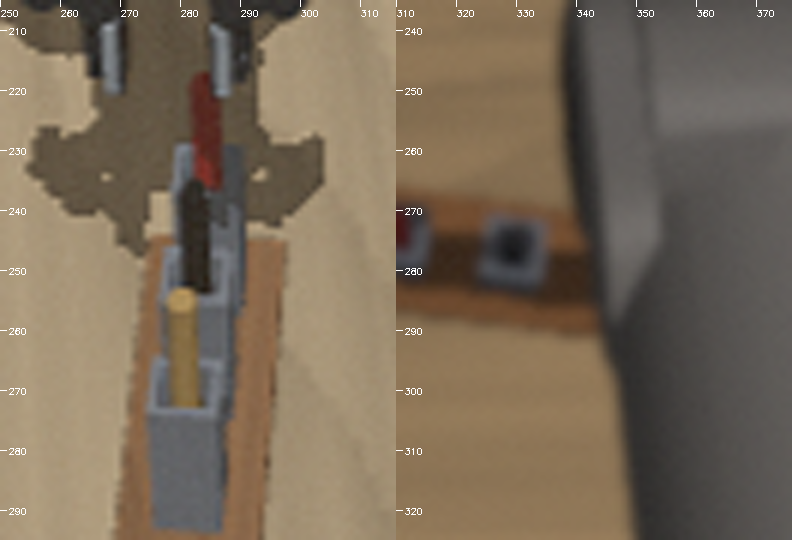

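The pin stands fully down, with its top at (280,254) and the same protrusion as the black pin. Next is the stick.

carry_out(
  rows=[
    [3.0,-0.7,0.0,-0.25,0.4,1.0,0.4],
    [6.5,-1.5,0.0,-0.55,0.85,2.1,0.4],
    [10.5,-2.4,0.2,-0.85,1.3,3.25,0.4],
    [14.5,-3.3,0.5,-1.15,1.75,4.4,0.4],
    [18.5,-4.2,0.9,-1.45,2.2,5.5,0.4],
    [22.5,-5.1,1.3,-1.75,2.65,6.7,0.4],
    [26.5,-6.0,1.7,-2.05,3.1,7.85,0.4],
    [30,-6.9,2.1,-2.35,3.55,9.0,0.4],
    [33,-7.6,2.4,-2.65,4.0,10.1,0.4],
    [35.4,-8.1,2.6,-2.87,4.36,11.0,0.4],
  ],
)

```text
time_s: 11.35
tool_pos: [0.477, 0.2408, 0.2435]
eef_rot: [[0.819, 0.414, 0.398], [0.397, -0.909, 0.129], [0.415, 0.052, -0.908]]
ft_force: [0.5, -1.3, 0.2]
opening: 0.06
gripper_force: 0.0
```

carry_out(
  rows=[
    [0,0,0,0,0,0,0.4],
    [0,0,0,0,0,0,0.4],
    [0,0,0,0,0,0,0.4],
    [0,0,0,0,0,0,0.4],
    [0,0,0,0,0,0,0.4],
    [0,0,0,0,0,0,0.4],
    [0,0,0,0,0,0,0.4],
    [0,0,0,0,0,0,0.4],
    [0,0,0,0,0,0,0.4],
    [0,0,0,0,0,0,0.4],
  ],
)

```text
time_s: 12.35
tool_pos: [0.4776, 0.2399, 0.2436]
eef_rot: [[0.818, 0.416, 0.396], [0.399, -0.908, 0.129], [0.414, 0.052, -0.909]]
ft_force: [0.1, -0.7, -0.1]
opening: 0.0597
gripper_force: 0.0
```

```bash
python3 - <<'E'
from h import *
st();row((.5387,.2979,.1329),att(-75.8,30,14.2))
s=manip.grab_frame("side");t=manip.grab_frame("top")
cv2.imwrite("pics/c7.png",np.hstack([crop(s,220,80,100,130,4),crop(t,170,230,100,130,4)])[:,:,::-1])
E
```

```text
12.35 [0.4776 0.2399 0.2436] op 0.05965999989761741 gf 0.0 f [ 0.1152 -0.7436 -0.059 ] q [  -2.6497    4.7162  -36.932   123.3407   22.168    31.4874 -120.4442]
[[ 0.8184  0.4161  0.3965]
 [ 0.3989 -0.9078  0.1293]
 [ 0.4137  0.0524 -0.9089]]
[ 2.73 -3.3  13.23 -0.35  0.87  1.77]
```

View pics/c7.png

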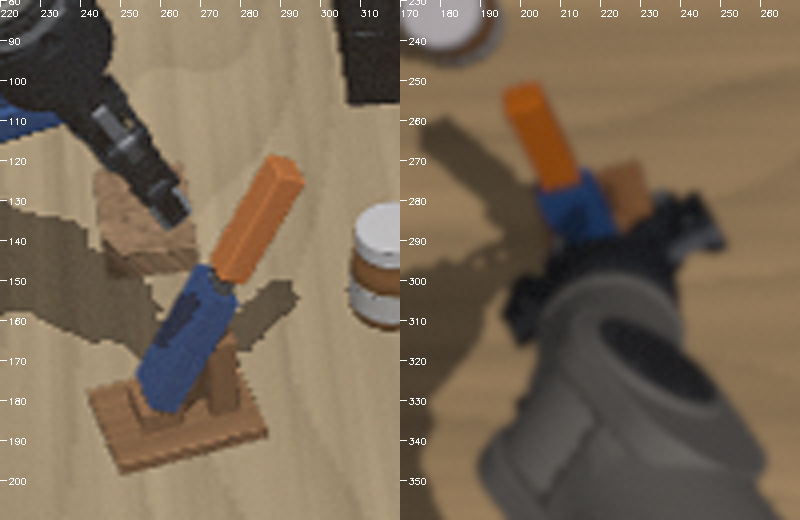

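The view shows the gripper behind the holder and still short of the approach line, since the rate limit cut the last rows. The stick is undisturbed, its end at (291,123).

```bash
python3 - <<'E'
from h import *
R=att(-75.8,30,14.2);row((.4757,.2819,.2454),R)
E
```

```text
[ 1.59 -3.88  0.3  -0.35  0.87  1.77]
```

carry_out(
  rows=[
    [0.4,-1.0,0.1,-0.09,0.22,0.44,0.4],
    [0.8,-2.0,0.15,-0.18,0.44,0.9,0.4],
    [1.2,-3.0,0.2,-0.27,0.66,1.35,0.4],
    [1.6,-3.9,0.3,-0.35,0.87,1.77,0.4],
    [1.6,-3.9,0.3,-0.35,0.87,1.77,0.4],
    [1.6,-3.9,0.3,-0.35,0.87,1.77,0.4],
    [1.6,-3.9,0.3,-0.35,0.87,1.77,0.4],
    [1.6,-3.9,0.3,-0.35,0.87,1.77,0.4],
    [1.6,-3.9,0.3,-0.35,0.87,1.77,0.4],
    [1.6,-3.9,0.3,-0.35,0.87,1.77,0.4],
  ],
)

```text
time_s: 13.45
tool_pos: [0.4759, 0.2818, 0.2455]
eef_rot: [[0.84, 0.245, 0.485], [0.212, -0.97, 0.122], [0.5, 0.0, -0.866]]
ft_force: [-0.3, 0.9, 0.3]
opening: 0.0598
gripper_force: 0.0
```

```bash
python3 - <<'E'
from h import *
st();row((.5387,.2979,.1329),att(-75.8,30,14.2))
E
```

```text
13.45 [0.4759 0.2818 0.2455] op 0.059808217613190585 gf 0.0 f [-0.3366  0.9453  0.3198] q [ -11.4662    5.5716  -36.0939  124.3465   38.9998   30.899  -152.8712]
[[ 0.8397  0.2451  0.4845]
 [ 0.2124 -0.9695  0.1223]
 [ 0.4997  0.0002 -0.8662]]
[-0.01 -0.03 12.99  0.    0.   -0.  ]
```

carry_out(
  rows=[
    [0,0,0,0,0,-1.2,0.4],
    [0,0,0,0,0,-2.4,0.4],
    [0,0,0,0,0,-3.6,0.4],
    [0,0,0,0,0,-4.8,0.4],
    [0,0,0,0,0,-6,0.4],
    [0,0,0,0,0,-7.2,0.4],
    [0,0,0,0,0,-8.4,0.4],
    [0,0,0,0,0,-9.6,0.4],
    [0,0,0,0,0,-10.8,0.4],
    [0,0,0,0,0,-12,0.4],
  ],
)

```text
time_s: 14.45
tool_pos: [0.4757, 0.282, 0.2455]
eef_rot: [[0.022, 0.875, 0.484], [0.988, -0.092, 0.123], [0.152, 0.476, -0.866]]
ft_force: [0.4, 0.5, 0.0]
opening: 0.0598
gripper_force: 0.0
```

carry_out(
  rows=[
    [0,0,0,0,0,-1.2,0.4],
    [0,0,0,0,0,-2.4,0.4],
    [0,0,0,0,0,-3.6,0.4],
    [0,0,0,0,0,-4.8,0.4],
    [0,0,0,0,0,-6,0.4],
    [0,0,0,0,0,-7.2,0.4],
    [0,0,0,0,0,-8.4,0.4],
    [0,0,0,0,0,-9.6,0.4],
    [0,0,0,0,0,-10.8,0.4],
    [0,0,0,0,0,-12,0.4],
  ],
)

```text
time_s: 15.45
tool_pos: [0.4758, 0.2819, 0.2455]
eef_rot: [[-0.825, 0.291, 0.484], [0.393, 0.911, 0.123], [-0.406, 0.292, -0.866]]
ft_force: [-0.2, -0.3, 0.2]
opening: 0.0598
gripper_force: 0.0
```

```bash
python3 - <<'E'
from h import *
st();row((.4757,.2819,.2454),att(104.2,30,14.2))
E
```

```text
15.45 [0.4758 0.2819 0.2455] op 0.05984386576086359 gf 0.0 f [-0.2285 -0.3056  0.2081] q [  0.9468   7.3014 -49.3527 123.7464  42.4379  32.3987 -11.0761]
[[-0.8251  0.2907  0.4845]
 [ 0.3931  0.9113  0.1225]
 [-0.4059  0.2915 -0.8662]]
[ 0.01 -0.01  0.   -0.   -0.   -5.95]
```

carry_out(
  rows=[
    [0,0,0,0,0,-1.2,0.4],
    [0,0,0,0,0,-2.4,0.4],
    [0,0,0,0,0,-3.6,0.4],
    [0,0,0,0,0,-4.8,0.4],
    [0,0,0,0,0,-5.95,0.4],
    [0,0,2,0,0,-5.95,0.4],
    [0,0,4,0,0,-5.95,0.4],
    [0,0,6,0,0,-5.95,0.4],
    [0,0,7.5,0,0,-5.95,0.4],
    [0,0,8,0,0,-5.95,0.4],
  ],
)

```text
time_s: 16.45
tool_pos: [0.5145, 0.2914, 0.1745]
eef_rot: [[-0.842, -0.241, 0.483], [-0.208, 0.971, 0.122], [-0.498, 0.002, -0.867]]
ft_force: [-0.3, -0.3, 0.5]
opening: 0.0595
gripper_force: 0.0
```

```bash
python3 - <<'E'
from h import *
st();row((.5387,.2979,.1329),att(104.2,30,14.2))
s=manip.grab_frame("side");t=manip.grab_frame("top")
cv2.imwrite("pics/c8.png",np.hstack([crop(s,220,80,100,130,4),crop(t,170,230,100,130,4)])[:,:,::-1])
E
```

```text
16.45 [0.5145 0.2914 0.1745] op 0.059463770053835456 gf 0.0 f [-0.2601 -0.3074  0.5166] q [ -3.2474  18.667  -46.0265 123.5883  63.5964  31.473    6.4718]
[[-0.8421 -0.2407  0.4827]
 [-0.2077  0.9706  0.1217]
 [-0.4978  0.0023 -0.8673]]
[-0.1   0.04  4.86 -0.   -0.02 -0.05]
```

View pics/c8.png

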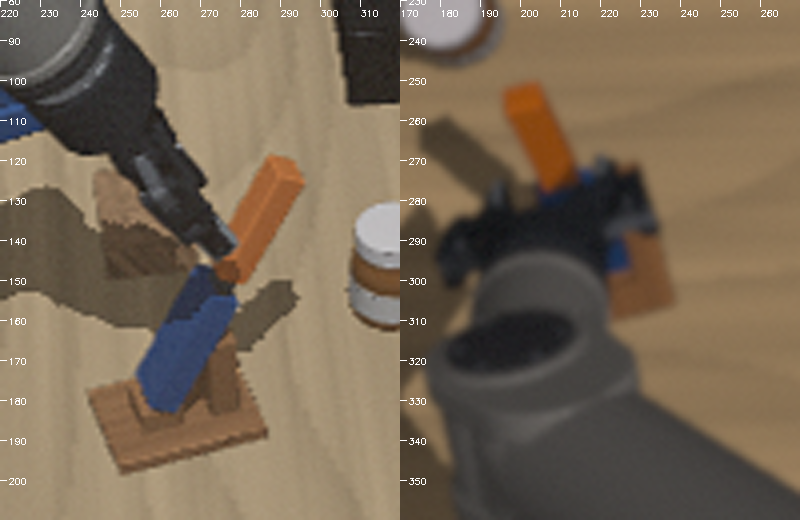

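The fingers straddle the handle just above the sleeve in both views; in the top view the finger tips are at about x=193 and x=222, with the handle at x≈210. I'll advance and close.

carry_out(
  rows=[
    [-0.1,0,1.2,0,0,-0.05,0.4],
    [-0.1,0,2.4,0,0,-0.05,0.4],
    [-0.1,0,3.6,0,0,-0.05,0.4],
    [-0.1,0,4.4,0,0,-0.05,0.4],
    [-0.1,0,4.8,0,0,-0.05,0.4],
    [-0.1,0,4.8,0,0,-0.05,0.4],
    [-0.1,0,4.8,0,0,-0.05,-0.2],
    [-0.1,0,4.8,0,0,-0.05,-0.4],
    [-0.1,0,4.8,0,0,-0.05,-1],
    [-0.1,0,4.8,0,0,-0.05,-1],
  ],
  newtons=90,
)

```text
time_s: 17.55
tool_pos: [0.5383, 0.299, 0.1358]
eef_rot: [[-0.839, -0.247, 0.485], [-0.213, 0.969, 0.124], [-0.501, 0.001, -0.866]]
ft_force: [-3.9, -0.6, 6.7]
opening: 0.0247
gripper_force: 88.4
```

carry_out(
  rows=[
    [0,0,0,0,0,0,-1],
    [0,0,0,0,0,0,-1],
    [0,0,0,0,0,0,-1],
    [0,0,0,0,0,0,-1],
    [0,0,0,0,0,0,-1],
    [0,0,0,0,0,0,-1],
    [0,0,0,0,0,0,-1],
    [0,0,0,0,0,0,-1],
    [0,0,0,0,0,0,-1],
    [0,0,0,0,0,0,-1],
  ],
)

```text
time_s: 18.55
tool_pos: [0.5383, 0.299, 0.1358]
eef_rot: [[-0.839, -0.247, 0.485], [-0.213, 0.969, 0.124], [-0.501, 0.001, -0.866]]
ft_force: [-3.6, 0.4, 6.3]
opening: 0.0245
gripper_force: 88.4
```

```bash
python3 - <<'E'
from h import *
st();S=manip.sense();R=np.array(S["eef_rot"])
h=np.radians(14.2);s=np.array([.5*np.cos(h),.5*np.sin(h),.866]);print("stick axis in tool",R.T@s)
E
```

```text
18.55 [0.5383 0.299  0.1358] op 0.02448270397215241 gf 88.41449975967407 f [-3.5863  0.3632  6.3254] q [ -6.5609  24.2953 -42.1305 122.5985  73.5483  30.8481  -1.1899]
[[-0.8389 -0.2468  0.485 ]
 [-0.2133  0.9691  0.1242]
 [-0.5007  0.0008 -0.8656]]
stick axis in tool [-0.8664 -0.0001 -0.4993]
```

carry_out(
  rows=[
    [-0.5,0,-0.29,0,0,0,-1],
    [-1.2,0,-0.69,0,0,0,-1],
    [-2.2,0,-1.27,0,0,0,-1],
    [-3.3,0,-1.9,0,0,0,-1],
    [-4.5,0,-2.6,0,0,0,-1],
    [-5.8,0,-3.35,0,0,0,-1],
    [-7.2,0,-4.15,0,0,0,-1],
    [-8.6,0,-4.95,0,0,0,-1],
    [-9.8,0,-5.65,0,0,0,-1],
    [-10.4,0,-6.0,0,0,0,-1],
  ],
)

```text
time_s: 19.55
tool_pos: [0.5979, 0.3122, 0.2401]
eef_rot: [[-0.84, -0.244, 0.485], [-0.211, 0.97, 0.122], [-0.5, -0.0, -0.866]]
ft_force: [0.4, 0.6, 0.3]
opening: 0.0245
gripper_force: 88.3
```

```bash
python3 - <<'E'
from h import *
st()
s=manip.grab_frame("side");t=manip.grab_frame("top")
cv2.imwrite("pics/c9.png",np.hstack([crop(s,220,70,100,130,4),crop(t,170,200,100,130,4)])[:,:,::-1])
E
```

```text
19.55 [0.5979 0.3122 0.2401] op 0.024451092361905166 gf 88.31540822982788 f [0.3882 0.56   0.2511] q [  1.6326  21.6744 -49.2297 110.2185  52.3967  38.436   24.8599]
[[-0.8395 -0.2441  0.4854]
 [-0.2115  0.9697  0.122 ]
 [-0.5004 -0.0002 -0.8658]]
```

View pics/c9.png

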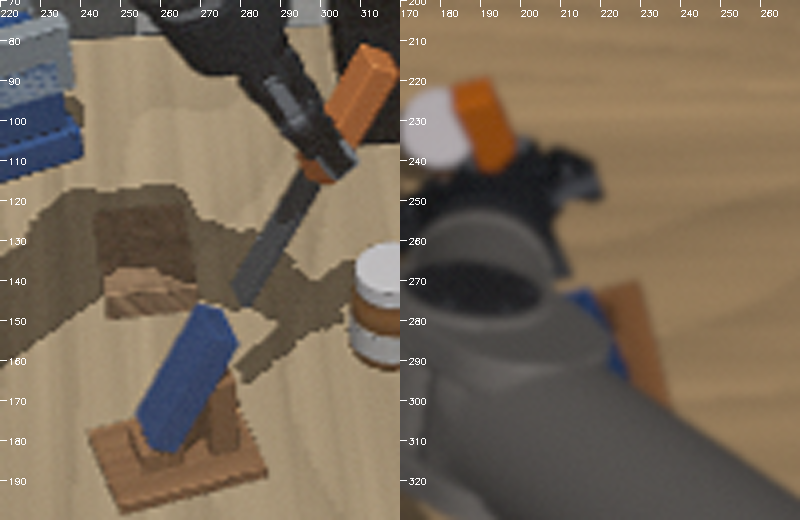

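The stick is out of the sleeve, with its blade end at (280,145) clear of the mouth, and nothing else has moved. Next I'll lift and tip it.

```bash
cat >> h.py <<'E'
def pose(c,A,el=5):
    R=att(A+90,el-30,A)  # el = 60-(30-tilt) -> tilt = el-30
    s=R@np.array([-.8664,0,-.4993]);return np.array(c)+.0325*s+.017*R[:,2],R,s
E
python3 - <<'E'
from h import *
st()
P0=R0=None
for c,A in(((.55,.26,.29),12),((.52,0,.28),-8),((.484,-.2755,.24),-30)):
    p,R,s=pose(c,A);print(p,s,end=" ");row(p,R,P0,R0);P0,R0=p,R
E
```

```text
19.65 [0.5976 0.3124 0.2397] op 0.023954205179377776 gf 88.31320881843567 f [ 0.1621 -0.0475 -1.4915] q [  1.6046  21.683  -49.2176 110.2717  52.4642  38.3884  24.7629]
[[-0.8395 -0.2442  0.4854]
 [-0.2114  0.9697  0.1223]
 [-0.5005  0.0001 -0.8657]]
[0.5746 0.2652 0.2774] [0.9745 0.2071 0.0864] [ 1.04 -4.01 -4.96  0.02  9.17  0.37]
[ 0.5449 -0.0035  0.2674] [ 0.9865 -0.1386  0.0864] [  7.27 -25.67   4.5   -1.41   0.     3.02]
[ 0.5058 -0.2881  0.2274] [ 0.8628 -0.4981  0.0864] [ -1.77 -28.73   3.59  -1.55  -0.     3.32]
```

carry_out(
  rows=[
    [0,-0.2,-1.2,0,0.3,0,-1],
    [0,-0.6,-2.4,0,1.0,0,-1],
    [0.2,-1.2,-3.4,0,2.0,0.1,-1],
    [0.4,-1.8,-4.0,0,3.2,0.1,-1],
    [0.6,-2.4,-4.5,0,4.4,0.2,-1],
    [0.8,-3.0,-4.9,0,5.6,0.2,-1],
    [0.9,-3.5,-5,0,6.8,0.3,-1],
    [1.0,-3.9,-5,0,8.0,0.3,-1],
    [1.0,-4,-5,0,8.8,0.35,-1],
    [1.0,-4,-5,0,9.2,0.35,-1],
  ],
)

```text
time_s: 20.65
tool_pos: [0.5746, 0.2648, 0.2747]
eef_rot: [[-0.882, -0.21, -0.422], [-0.189, 0.978, -0.091], [0.431, -0.0, -0.902]]
ft_force: [0.4, 1.6, -1.2]
opening: 0.0244
gripper_force: 88.3
```

```bash
python3 - <<'E'
from h import *
st()
p,R,s=pose((.52,0,.28),-8);row(p,R)
E
```

```text
20.65 [0.5746 0.2648 0.2747] op 0.02443342755043912 gf 88.31130266189575 f [ 0.3939  1.5523 -1.2443] q [  0.3113  45.2454 -51.7379  69.9565  19.5038 100.8768  53.7917]
[[-0.8822 -0.2096 -0.4217]
 [-0.1889  0.9778 -0.0908]
 [ 0.4313 -0.0005 -0.9022]]
[  7.37 -25.61   4.35  -1.43  -0.09   3.03]
```

carry_out(
  rows=[
    [0.5,-1.8,0.3,-0.1,0,0.2,-1],
    [1.2,-4.2,0.7,-0.2,0,0.5,-1],
    [2.0,-7,1.2,-0.4,0,0.8,-1],
    [2.8,-10,1.7,-0.55,0,1.2,-1],
    [3.7,-13,2.2,-0.7,0,1.5,-1],
    [4.6,-16,2.7,-0.9,0,1.9,-1],
    [5.5,-19,3.2,-1.1,0,2.3,-1],
    [6.3,-22,3.7,-1.25,0,2.6,-1],
    [7,-24.4,4.1,-1.35,0,2.9,-1],
    [7.3,-25.6,4.3,-1.4,0,3.0,-1],
  ],
)

```text
time_s: 21.65
tool_pos: [0.5451, -0.0058, 0.2681]
eef_rot: [[-0.895, 0.138, -0.424], [0.126, 0.99, 0.056], [0.427, -0.003, -0.904]]
ft_force: [-0.4, -0.1, -1.1]
opening: 0.0244
gripper_force: 88.3
```

```bash
python3 - <<'E'
from h import *
st()
p,R,s=pose((.484,-.2755,.24),-30);row(p,R)
E
```

```text
21.65 [ 0.5451 -0.0058  0.2681] op 0.0244461418959812 gf 88.29034924507141 f [-0.392  -0.1415 -1.065 ] q [ 28.4437  36.0855 -49.0774  84.8344  14.9878  93.7093  59.7668]
[[-0.8952  0.1381 -0.4237]
 [ 0.126   0.9904  0.0565]
 [ 0.4275 -0.0028 -0.904 ]]
[ -1.78 -28.49   3.75  -1.59  -0.05   3.32]
```

carry_out(
  rows=[
    [-0.1,-2,0.3,-0.1,0,0.2,-1],
    [-0.3,-4.5,0.6,-0.25,0,0.5,-1],
    [-0.5,-7.5,1.0,-0.4,0,0.9,-1],
    [-0.7,-11,1.4,-0.6,0,1.3,-1],
    [-0.9,-14.5,1.9,-0.8,0,1.7,-1],
    [-1.1,-18,2.4,-1.0,0,2.1,-1],
    [-1.3,-21.5,2.8,-1.2,0,2.5,-1],
    [-1.5,-25,3.3,-1.4,0,2.9,-1],
    [-1.7,-27.5,3.6,-1.5,0,3.2,-1],
    [-1.8,-28.5,3.7,-1.6,0,3.3,-1],
  ],
)

```text
time_s: 22.65
tool_pos: [0.5074, -0.2871, 0.2269]
eef_rot: [[-0.784, 0.498, -0.37], [0.449, 0.867, 0.216], [0.428, 0.003, -0.904]]
ft_force: [-0.6, 0.4, 0.2]
opening: 0.0241
gripper_force: 88.3
```

```bash
python3 - <<'E'
from h import *
st()
p,R,s=pose((.484,-.2755,.175),-30);row(p,R)
E
```

```text
22.65 [ 0.5074 -0.2871  0.2269] op 0.024129356005678393 gf 88.30372452735901 f [-0.5685  0.3778  0.2323] q [ 49.5675  39.217  -40.1172  81.4517  15.9669  92.1135  68.2844]
[[-0.7843  0.4981 -0.3698]
 [ 0.4491  0.8671  0.2156]
 [ 0.4281  0.003  -0.9037]]
[-2.68 -0.18  5.87  0.02 -0.06  0.03]
```

carry_out(
  rows=[
    [-0.3,0,0.7,0,0,0,-1],
    [-0.8,0,1.7,0,0,0,-1],
    [-1.3,0,2.9,0,0,0,-1],
    [-1.8,-0.1,4,0,0,0,-1],
    [-2.3,-0.2,5,0,0,0,-1],
    [-2.6,-0.2,5.7,0,0,0,-1],
    [-2.7,-0.2,5.9,0,0,0,-1],
    [-2.7,-0.2,5.9,0,0,0,-1],
    [-2.7,-0.2,5.9,0,0,0,-1],
    [-2.7,-0.2,5.9,0,0,0,-1],
  ],
)

```text
time_s: 23.65
tool_pos: [0.5069, -0.286, 0.1637]
eef_rot: [[-0.787, 0.495, -0.368], [0.446, 0.869, 0.214], [0.426, 0.004, -0.905]]
ft_force: [-0.5, -1.1, -0.6]
opening: 0.0242
gripper_force: 88.3
```

```bash
python3 - <<'E'
from h import *
st()
S=manip.grab_frame("side");t=manip.grab_frame("top")
R=np.array(manip.sense()["eef_rot"]);tp=np.array(manip.sense()["tool_pos"]);s=R@np.array([-.8664,0,-.4993]);c=tp-.017*R[:,2]-.0325*s
print("centre",c,"axis",s)
for k in(-.0975,0,.0975):print(k,proj("side",c+k*s),proj("top",c+k*s))
cv2.imwrite("pics/c10.png",crop(S,190,210,200,150,4)[:,:,::-1])
E
```

```text
23.65 [ 0.5069 -0.286   0.1637] op 0.024221484734047595 gf 88.29543471336365 f [-0.5102 -1.1161 -0.5913] q [ 49.2685  42.5236 -39.3151  84.6264  17.9209  86.1854  67.5701]
[[-0.7869  0.4951 -0.3684]
 [ 0.4463  0.8688  0.2144]
 [ 0.4262  0.0043 -0.9046]]
centre [ 0.4849 -0.2736  0.1763] axis [ 0.8657 -0.4936  0.0822]
-0.0975 [235.5793 306.1347] [406.0673 313.1184]
0 [278.2037 320.7105] [423.4892 280.307 ]
0.0975 [323.1863 336.0926] [440.7969 247.7107]
```

View pics/c10.png

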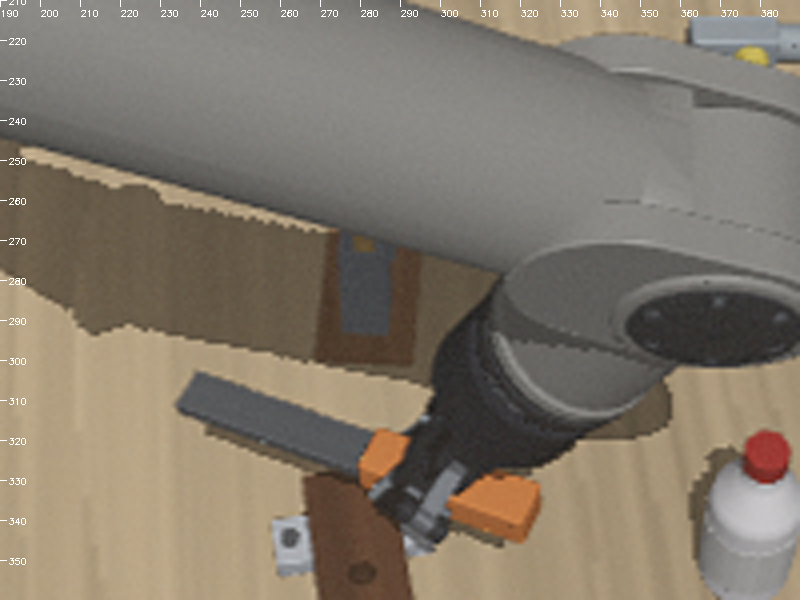

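The stick sits level over the blank. Its blade end is at (237,307) and its handle end at (321,337), matching the predicted (236,306) and (323,336). Handing in.

```bash
python3 -c "
from bench import manip
print(manip.job_done())"
```

```text
the job is handed in; nothing more can be done
None
```

I handed the job in with the brass pin standing in the once-empty tube and the stick held about 5° from level, its middle roughly 125 mm above the blank's; the hand-in call returned no verdict.

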